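# Turn the drape mould over onto the ware board

### The arm

A 7-joint arm with a two-finger parallel gripper is mounted at the origin on the work surface. World frame = base frame: x ahead of the robot, y to its left, z up, the work surface at z = 0. Lengths are in m, angles in rad, forces in N, time in s.
With the tool pointing down it reaches from about 0.4 to 0.85 m from the base axis. Payload 10.4 kg.
Tool frame: the origin (TCP) lies midway between the tips of the shut fingers; the grasp point (between the pads) lies 19 mm behind it; y points along the fingers, x is the direction in which the jaws open and shut, and the axes are right-handed (so a half turn about y gives the same grasp; the last joint's range is limited). The gripper opens to 87 mm and grips with 3 to 60 N. Pads are 19 mm wide; open, the fingers measure 117 mm over their backs; the gripper's body (75 mm by 190 mm) begins 51 mm behind the grasp point.
Start: joints at [1.219, 0.332, -0.065, 1.46, 0.022, 1.35, -0.088], TCP at [0.202, -0.592, 0.223] pointing down, gripper open.
Joint ranges: [-2.6, 2.6], [-0.5, 2.12], [-1.47, 1.34], [0.16, 2.42], [-1.27, 4.41], [0.06, 2.06], [-2.6, 2.6]. Speed limits (rad/s): [2.22, 2.22, 2.79, 2.79, 3.14, 3.14, 3.14].

### API

Orientations are given as a unit quaternion [x, y, z, w].
In Python, from bench import * gives the robot as it stands.
- The arm moves only by the tool jog_arm, never from a script. Its argument "commands" is a list of rows, each an object with "translation": the shift along the world's x, y, z in mm, a list of three; "twist": the turn about the world's z in rad. A call has 1 to 20 rows; each row shifts and turns the commanded pose from where the row before left it; what a row does not reach is not made up. A row lasts 1/10 s, in which the tool goes at most 50 mm and 8.59 degrees, less where a joint would pass 70% of its speed; a pose out of reach is approached as far as the arm can. A call is refused whole if a number of a shift passes 50 or a number of a turn 0.15, either way. A call with a gripper value outside its range is refused whole. "grip" is the closure, from 0 (fully open) to 1 (shut), set as the call begins (left out, the last holds). The fingers move at their own pace and stop on an object; "grip_force" is the grip in N (left out, the last holds). Time passes only in rows, so rows that do not move let the fingers close. It gives the time, the measured TCP pose, the force and the opening at its end, in the units of the state.
- read_state(): the state, without advancing time (a new reading comes with each control period).
- camera(name): name is "scene" or "top" or "wrist"; returns a dict with "img" (420x560x3 uint8, red, green, blue), "fx", "fy", "cx", "cy" (pixels), "cam_to_world" (4x4, takes a point from camera to world coordinates). Camera axes: x right, y down, z forward; pixel columns grow to the right and rows downward; lengths in m; the calibration is good to about 2 mm. A picture is of the moment at which its call begins. There is no depth.
- close_job(): hands the job in, once; it reports no verdict.
The state is a dict: "time": time; "joint_positions": joint angles; "joint_vel": joint speeds; "joint_torque": joint torques, N m; "ee_pos": TCP position; "eef_rot": TCP orientation; "ft_force": force on the tool from outside, world axes, zero at the start; "torque": the same for the moment, N m; "width": finger opening in m.
Only numpy, scipy, OpenCV 4.12 (cv2) and the standard library are available. Lean on these libraries where they do the work, as an engineer would, in place of code of your own. Each camera call takes 0.05 s, during which the arm holds its last target.

### The job

Turn the flat wooden drape mould over without picking it up: push it along the bench against the front edge of the thick ware board until it tips up on its edge, and push it on over, so that it falls broad face down on the board. Then push it in until all of it lies on the board with nothing overhanging; never pinch, lift or carry it, and leave the pots and tools where they are.

Things in the scene. Friction and masses are not known exactly. Their poses are not given: they have to be found in the camera images.
- mould: loose solid wooden drape mould, 0.12 kg, a flat truncated pyramid 16 mm thick: broad face 110 (its x) by 100 mm (its y), narrow face 94 by 84 mm, two dark air holes. Starts narrow face down on the bench, 25 to 65 mm short of the board's front edge, its x roughly along the board's. Origin: centre of the narrow face; z points to the broad face. A fingertip grips its rim by friction.
- board: thick ware board, fixed to the bench, 240 mm (its x) by 460 mm (its y), 22 mm thick. Origin: centre of its underside, on the bench; its top is at z = 22 mm. Its front edge, an upright face 22 mm high towards the robot, lies at board x = -120 mm and runs along the board's y; x points away from the robot. Pressing the mould against this edge with about 10 N gives the fingertip friction enough to raise the near rim.
- mould_near_left (a point): corner of the mould's broad face, -55 mm along its x, +50 mm along its y, 16 mm along its z from the mould's origin (near and left as seen from the robot at the start)
- mould_near_right (a point): corner of the mould's broad face, -55 mm along its x, -50 mm along its y, 16 mm along its z from the mould's origin (near and right as seen from the robot at the start)
- mould_far_left (a point): corner of the mould's broad face, +55 mm along its x, +50 mm along its y, 16 mm along its z from the mould's origin (far and left as seen from the robot at the start)
- mould_far_right (a point): corner of the mould's broad face, +55 mm along its x, -50 mm along its y, 16 mm along its z from the mould's origin (far and right as seen from the robot at the start)
- gourd_vase: gourd-shaped unglazed vase, 68 mm across, 134 mm tall, standing near the middle of the depth of the board's left part. Loose; leave alone. Origin: centre of its underside
- egg_vase: egg-shaped unglazed vase, 62 mm across, 92 mm tall, standing near the middle of the depth of the board's right part. Loose; leave alone. Origin: centre of its underside
- squat_vase: squat unglazed vase, 72 mm across, 78 mm tall, standing at the back of the board near its middle. Loose; leave alone. Origin: centre of its underside
- teacup: open unglazed cup, 68 mm across, 60 mm tall, on the bench to the left of the mould. Loose; leave alone. Origin: centre of its underside
- glaze_brush: wooden brush 180 mm long lying on the bench to the right of the mould, handle to its -x. Loose; leave alone. Origin: centre of its underside, near the middle of its length
- lidded_pot: small lidded pot, 66 mm across, 62 mm tall, on the bench left and nearer the robot. Loose; leave alone. Origin: centre of its underside
- rib: flat wooden potter's rib 90 x 45 x 8 mm, lying on the bench right and nearer the robot. Loose; leave alone. Origin: centre of its underside
Mind the look-alikes: they are no part of the job. Several things look just like the mould: the one meant starts farthest from the robot's base.

How it is judged:
On the way:
1. the mould stands tipped up (60 to 110 degrees) with its lower edge on or close to the bench, at the board's front edge (angle between mould's own z axis and vertical between 1.05 and 1.92 rad and x of mould in the frame of board between -0.19 and -0.08 m and (height (world z) of each of mould_far_left, mould_far_right below 0.03 m or height (world z) of each of mould_near_left, mould_near_right below 0.03 m or height (world z) of each of mould_far_left, mould_near_left below 0.03 m or height (world z) of each of mould_far_right, mould_near_right below 0.03 m)), for 0.05 s.
At the end, for the whole second after the job is handed in: The mould lies still, flat on the board with its broad face down (within about 6 degrees), and all four corners of the broad face are within the board's outline (3 mm of overhang allowed) (angle between mould's own z axis and vertical above 3.04 rad and height (world z) of mould between 0.034 and 0.042 m and linear speed of mould below 0.02 m/s and x of mould_near_left in the frame of board between -0.123 and 0.123 m and x of mould_near_right in the frame of board between -0.123 and 0.123 m and x of mould_far_left in the frame of board between -0.123 and 0.123 m and x of mould_far_right in the frame of board between -0.123 and 0.123 m and y of mould_near_left in the frame of board between -0.233 and 0.233 m and y of mould_near_right in the frame of board between -0.233 and 0.233 m and y of mould_far_left in the frame of board between -0.233 and 0.233 m and y of mould_far_right in the frame of board between -0.233 and 0.233 m); the robot touches nothing.
It fails at once if the mould is lifted or carried: all four corners of its broad face more than 45 mm above the bench (height (world z) of each of mould_near_left, mould_near_right, mould_far_left, mould_far_right above 0.045 m).
It fails at once if the mould is pinched: the point between the gripping pads lies inside the mould (x of the grasp point in the frame of mould between -0.05 and 0.05 m and y of the grasp point in the frame of mould between -0.045 and 0.045 m and z of the grasp point in the frame of mould between 0.002 and 0.014 m).
It fails at once if a pot or tool is moved by more than 25 mm or knocked over (distance of any of gourd_vase, egg_vase, squat_vase, teacup, glaze_brush, lidded_pot, rib from where it was at the start of the episode above 0.025 m or angle between any of gourd_vase, egg_vase, squat_vase, teacup, glaze_brush, lidded_pot, rib's own z axis and vertical above 0.6 rad).
It also fails if it takes over 67 s, if anything falls off the work surface, if the arm or the gripper's body presses on something with over 40 N, if the wrist force passes 120 N, or if a joint passes its speed limit or range.

## Working session

There is one attempt and no reset: what is moved stays moved. The work goes in short steps, Python scripts to look and compute and a tool call to move; the robot and the scene stay as the last step left them, time stands still between calls to the robot, and variables do not carry over. Pictures are saved under pics/ and viewed, and the job is handed in when it is done.

Besides the shell and the picture viewer there is one more tool, called after "Emit:" as name(argument=value, ...) on one line, values as JSON. jog_arm: Moves the arm, as the interface text tells. Its arguments: {"type":"object","properties":{"commands":{"type":"array"},"grip":{"type":"number"},"grip_force":{"type":"number"}},"required":["commands"]}

```bash
mkdir -p pics; python3 - <<'E'
from bench import *
import cv2
for n in ["top","scene"]:
    c=camera(n); cv2.imwrite(f"pics/{n}0.png",c["img"][:,:,::-1]); print(n,c["fx"],c["cx"],c["cy"]);print(c["cam_to_world"])
s=read_state();print({k:s[k] for k in("time","ee_pos","eef_rot","ft_force","width")})
E
```

```text
top 430.4101756470734 273.80441204267896 209.44498467513563
[[ 0.01361046 -0.99350422  0.11297844  0.36382254]
 [-0.99958563 -0.01638504 -0.02366635 -0.01487701]
 [ 0.02536377 -0.11260951 -0.99331555  1.25065296]
 [ 0.          0.          0.          1.        ]]
scene 510.6790363709426 277.2832536062935 204.7931918746276
[[ 0.4078577   0.62373789 -0.66678568  1.47864475]
 [ 0.91289394 -0.29188373  0.28535688 -0.46463763]
 [-0.01663599 -0.7250896  -0.68845357  1.04937821]
 [ 0.          0.          0.          1.        ]]
{'time': 0.1, 'ee_pos': array([ 0.20173056, -0.59119254,  0.2218206 ]), 'eef_rot': array([-0.57486458,  0.4117849 , -0.4110191 ,  0.57534965]), 'ft_force': array([-0.45217666,  0.61320365,  0.14902607]), 'width': 0.08733735704630835}
```

View pics/top0.png

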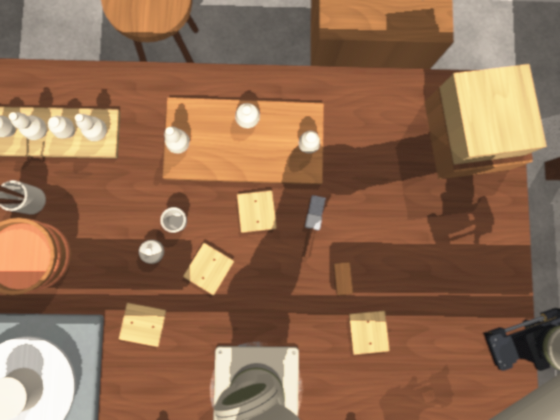

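View pics/scene0.png

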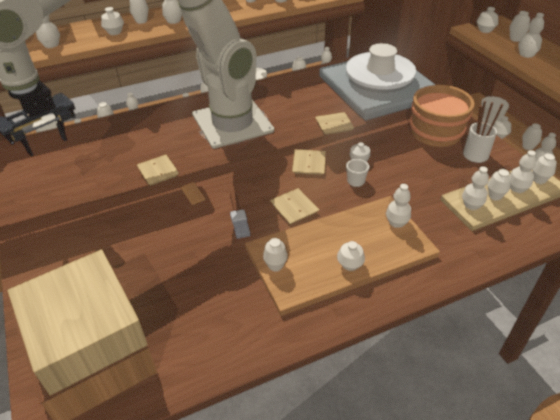

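The mould meant is at top pixel (257,211), just in front of the board (front edge about row 182). I'll measure it precisely now.

```bash
cat > h.py <<'E'
import numpy as np,cv2
def ray(c,u,v,z):
    T=np.array(c["cam_to_world"]);d=T[:3,:3]@np.array([(u-c["cx"])/c["fx"],(v-c["cy"])/c["fy"],1]);o=T[:3,3]
    return (o+d*(z-o[2])/d[2])
def proj(c,p):
    T=np.array(c["cam_to_world"]);q=T[:3,:3].T@(np.array(p)-T[:3,3]);return np.array([c["fx"]*q[0]/q[2]+c["cx"],c["fy"]*q[1]/q[2]+c["cy"]])
def crop(c,x0,y0,x1,y1,s,fn):
    im=c["img"][y0:y1,x0:x1,::-1];cv2.imwrite(fn,cv2.resize(im,None,fx=s,fy=s,interpolation=cv2.INTER_CUBIC))
E
python3 - <<'E'
from bench import *
from h import *
c=camera("top");crop(c,150,90,350,240,4,"pics/c1.png")
c2=camera("scene");crop(c2,180,140,330,250,5,"pics/c2.png")
E
```

```text
(no output)
```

View pics/c1.png

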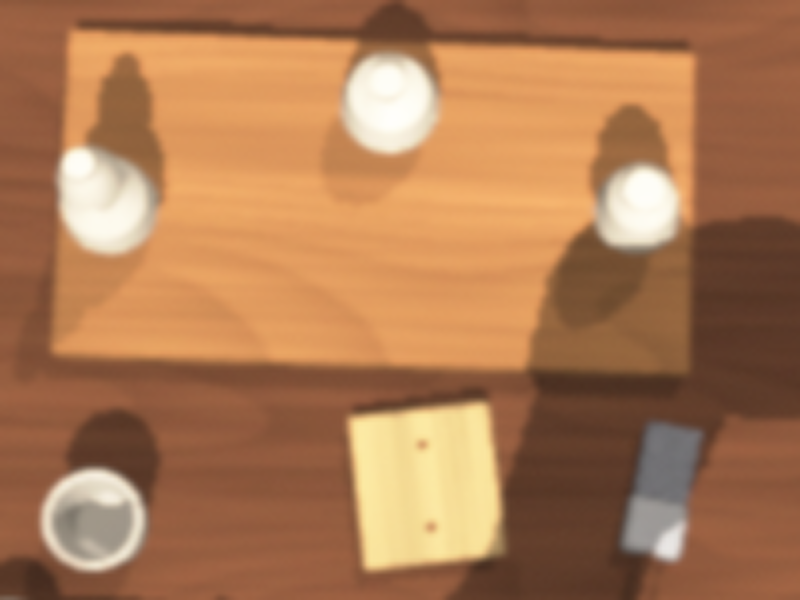

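View pics/c2.png

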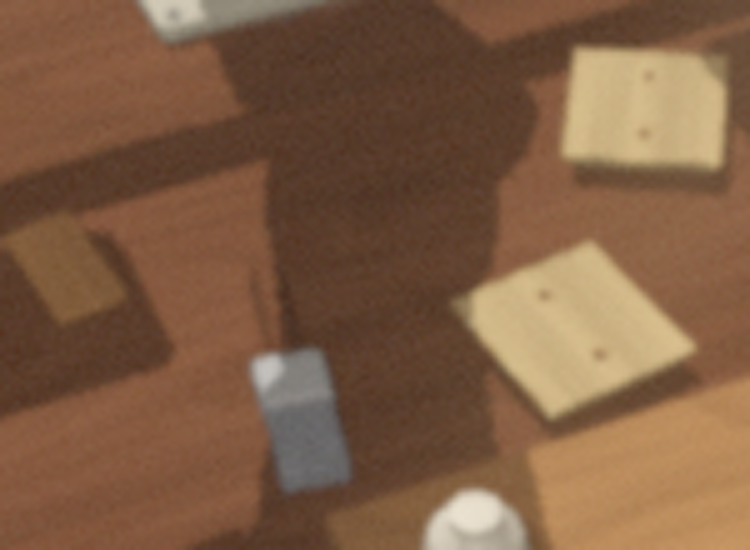

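```bash
python3 - <<'E'
from bench import *
from h import *
c=camera("top")
f=lambda U,V,z: ray(c,(U+.5)/4-.5+150,(V+.5)/4-.5+90,z)
for n,P,z in [("mould FL FR NR NL",[(348,415),(489,402),(505,553),(365,571)],.016),("board FL FR NR NL",[(70,29),(695,50),(690,375),(51,353)],.022)]:
    p=np.array([f(u,v,z) for u,v in P]);print(n);print(p.round(4),"c",p.mean(0).round(4))
    print("sides",[np.linalg.norm(p[i]-p[(i+1)%4]).round(4) for i in range(4)])
    l=p[0]-p[3];r=p[1]-p[2];w=p[0]-p[1];w2=p[3]-p[2]
    print("yaw x",np.arctan2(l[1],l[0]),np.arctan2(r[1],r[0]),"yaw y",np.arctan2(-w[0],w[1]),np.arctan2(-w2[0],w2[1]))
for n,(u,v) in dict(cup=(94,560),gourd=(112,235),egg=(638,235),squat=(390,130),brushNL=(622,550),brushFL=(648,422)).items(): print(n,f(u,v,0.02).round(3))
from scipy.spatial.transform import Rotation as R
print(R.from_quat(read_state()["eef_rot"]).as_matrix().round(3))
E
```

```text
mould FL FR NR NL
[[ 0.5493  0.064   0.016 ]
 [ 0.5606 -0.0379  0.016 ]
 [ 0.451  -0.051   0.016 ]
 [ 0.4366  0.0492  0.016 ]] c [0.4994 0.0061 0.016 ]
sides [np.float64(0.1025), np.float64(0.1103), np.float64(0.1012), np.float64(0.1137)]
yaw x 0.1304642602109589 0.11854992747916371 yaw y 0.11059343164983113 0.1433666514550516
board FL FR NR NL
[[ 0.8317  0.2743  0.022 ]
 [ 0.8264 -0.1869  0.022 ]
 [ 0.582  -0.1834  0.022 ]
 [ 0.5897  0.2779  0.022 ]] c [0.7075 0.0455 0.022 ]
sides [np.float64(0.4612), np.float64(0.2444), np.float64(0.4614), np.float64(0.242)]
yaw x -0.014814054418753107 -0.014291630866217602 yaw y -0.011610150136872385 -0.016725571996679074
cup [0.441 0.242 0.02 ]
gourd [0.678 0.238 0.02 ]
egg [ 0.686 -0.145  0.02 ]
squat [0.761 0.038 0.02 ]
brushNL [ 0.454 -0.135  0.02 ]
brushFL [ 0.547 -0.153  0.02 ]
[[ 0.323 -0.     0.946]
 [-0.946  0.001  0.323]
 [-0.001 -1.     0.   ]]
```

Emit:
jog_arm(commands=[{"translation": [10, 30, 0], "twist": -0.017}, {"translation": [10, 30, 0], "twist": -0.017}, {"translation": [10, 30, 0], "twist": -0.017}, {"translation": [10, 30, 0], "twist": -0.017}, {"translation": [10, 30, 0], "twist": -0.017}, {"translation": [10, 30, 0], "twist": -0.017}, {"translation": [10, 30, 0], "twist": -0.017}, {"translation": [10, 30, 0], "twist": -0.017}, {"translation": [10, 30, 0], "twist": -0.017}, {"translation": [10, 30, 0], "twist": -0.017}, {"translation": [10, 30, 0], "twist": -0.017}, {"translation": [10, 30, 0], "twist": -0.017}, {"translation": [10, 30, 0], "twist": -0.017}, {"translation": [10, 30, 0], "twist": -0.017}, {"translation": [10, 30, 0], "twist": -0.017}, {"translation": [10, 30, 0], "twist": -0.017}, {"translation": [10, 30, 0], "twist": -0.017}, {"translation": [10, 30, 0], "twist": -0.017}, {"translation": [10, 30, 0], "twist": -0.017}, {"translation": [0, 25, 0], "twist": -0.017}], grip=0.4)

```text
time: 2.25
ee_pos: [0.3924, 0.0053, 0.2227]
eef_rot: [0.497, -0.503, 0.503, -0.498]
ft_force: [0.1, 0.1, -0.1]
width: 0.0519
```

Emit:
jog_arm(commands=[{"translation": [1, 0, -30]}, {"translation": [1, 0, -30]}, {"translation": [1, 0, -30]}, {"translation": [1, 0, -30]}, {"translation": [1, 0, -30]}, {"translation": [1, 0, -30]}, {"translation": [1, 0, -20]}, {"translation": [1, 0, -10]}, {"translation": [0, 0, -6]}, {"translation": [0, 0, 0]}])

```text
invalid input at $.commands[0]: expected keys translation, twist
```

```bash
python3 - <<'E'
from bench import *
from h import *
from scipy.spatial.transform import Rotation as R
print(R.from_quat(read_state()["eef_rot"]).as_matrix().round(3))
c=camera("top");crop(c,200,120,340,225,5,"pics/c3.png")
c2=camera("scene");crop(c2,180,120,340,240,5,"pics/c4.png")
c2=camera("wrist");cv2.imwrite("pics/w4.png",c2["img"][:,:,::-1]);print(c2["cam_to_world"].round(3))
E
```

```text
[[-0.011  0.001  1.   ]
 [-1.     0.    -0.011]
 [-0.    -1.     0.001]]
[[-0.007 -0.959 -0.282  0.471]
 [-1.     0.006  0.003  0.006]
 [-0.001  0.282 -0.959  0.386]
 [ 0.     0.     0.     1.   ]]
```

View pics/c4.png

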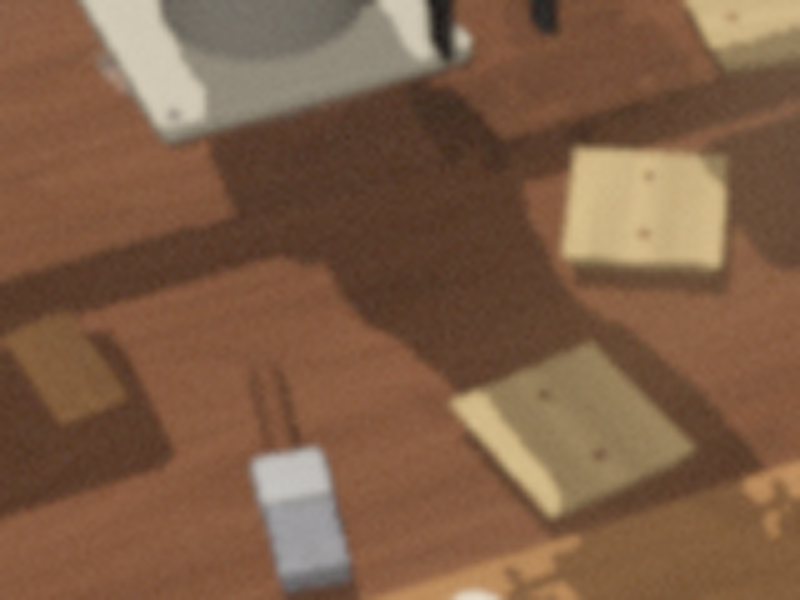

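View pics/w4.png

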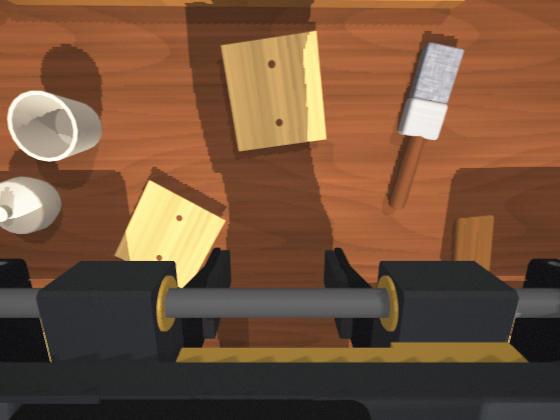

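The jog was refused (every row needs a twist), so nothing moved. The wrist view shows the mould at (222–326, 32–151) and a look-alike's corner at (225,218), near the left finger. I'll check the clearance.

```bash
python3 - <<'E'
from bench import *
from h import *
c=camera("wrist")
for p in [(225,218),(150,180),(185,288),(222,46),(316,32),(326,138),(240,151)]: print(p,ray(c,*p,.016).round(4))
print("front edge",ray(c,290,8,.022).round(4))
E
```

```text
(225, 218) [0.3578 0.0681 0.016 ]
(150, 180) [0.4051 0.1534 0.016 ]
(185, 288) [0.2633 0.1251 0.016 ]
(222, 46) [0.5459 0.0609 0.016 ]
(316, 32) [ 0.5582 -0.0371  0.016 ]
(326, 138) [ 0.4513 -0.0511  0.016 ]
(240, 151) [0.4376 0.0466 0.016 ]
front edge [ 0.5784 -0.0099  0.022 ]
```

Emit:
jog_arm(commands=[{"translation": [1, -1, -30], "twist": 0}, {"translation": [1, -1, -30], "twist": 0}, {"translation": [1, 0, -30], "twist": 0}, {"translation": [1, 0, -30], "twist": 0}, {"translation": [1, 0, -30], "twist": 0}, {"translation": [1, 0, -30], "twist": 0}, {"translation": [1, 0, -20], "twist": 0}, {"translation": [1, 0, -11], "twist": 0}, {"translation": [0, 0, -6], "twist": 0}, {"translation": [0, 0, 0], "twist": 0}])

```text
time: 3.45
ee_pos: [0.3993, 0.0008, 0.005]
eef_rot: [-0.497, 0.503, -0.503, 0.497]
ft_force: [-0.2, 0.0, 0.9]
width: 0.0526
```

Emit:
jog_arm(commands=[{"translation": [6, 0, 0], "twist": 0}, {"translation": [6, 0, 0], "twist": 0}, {"translation": [6, 0, 0], "twist": 0}, {"translation": [6, 0, 0], "twist": 0}, {"translation": [6, 0, 0], "twist": 0}, {"translation": [6, 0, 0], "twist": 0}, {"translation": [6, 0, 0], "twist": 0}, {"translation": [6, 0, 0], "twist": 0}, {"translation": [6, 0, 0], "twist": 0}, {"translation": [4, 0, 0], "twist": 0}, {"translation": [0, 0, 0], "twist": 0}])

```text
time: 4.55
ee_pos: [0.4584, 0.0015, 0.0056]
eef_rot: [0.497, -0.503, 0.503, -0.497]
ft_force: [0.3, 0.8, 0.2]
width: 0.052
```

```bash
python3 - <<'E'
from bench import *
from h import *
c2=camera("wrist");cv2.imwrite("pics/w5.png",c2["img"][:,:,::-1])
c2=camera("scene");crop(c2,220,120,380,240,5,"pics/c5.png")
E
```

```text
(no output)
```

View pics/w5.png

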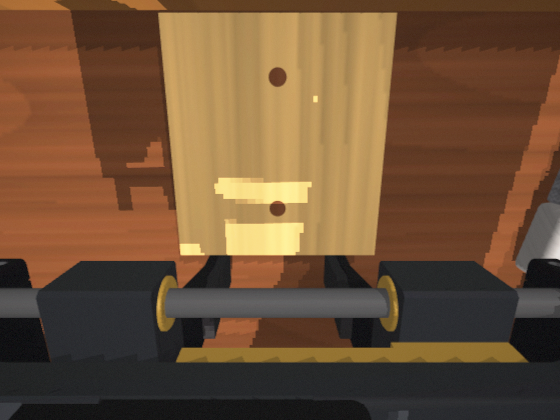

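View pics/c5.png

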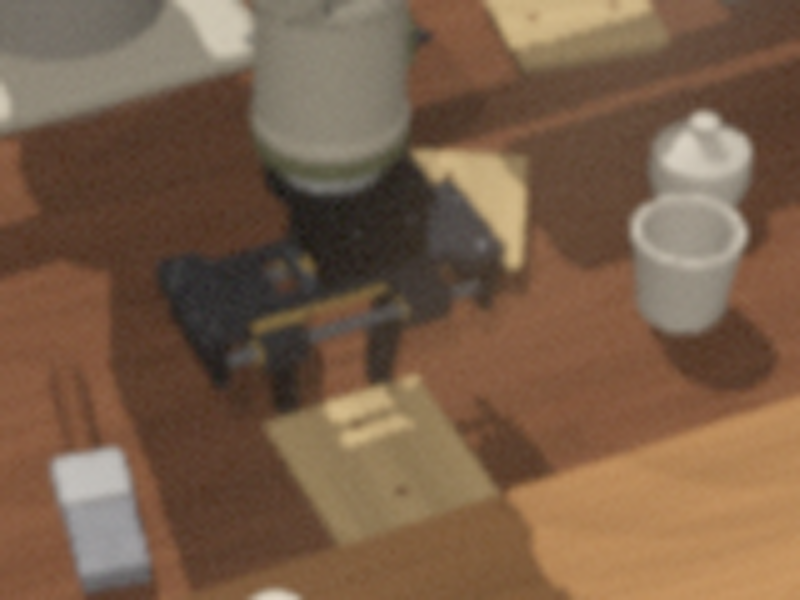

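The mould is squared up, its far rim (row 13) almost at the board edge (row 10). Pushing on until it makes contact.

Emit:
jog_arm(commands=[{"translation": [2, 0, 0], "twist": 0}, {"translation": [2, 0, 0], "twist": 0}, {"translation": [2, 0, 0], "twist": 0}, {"translation": [1, 0, 0], "twist": 0}])

```text
time: 5.05
ee_pos: [0.4648, 0.0015, 0.0055]
eef_rot: [-0.497, 0.503, -0.503, 0.497]
ft_force: [-2.3, 0.3, 0.6]
width: 0.0525
```

Emit:
jog_arm(commands=[{"translation": [2, 0, 0], "twist": 0}, {"translation": [2, 0, 0], "twist": 0}, {"translation": [0, 0, 0], "twist": 0}])

```text
time: 5.35
ee_pos: [0.4656, 0.0014, 0.0047]
eef_rot: [-0.499, 0.504, -0.501, 0.495]
ft_force: [-14.6, 0.1, 10.3]
width: 0.0523
```

Emit:
jog_arm(commands=[{"translation": [0, 0, 2], "twist": 0}, {"translation": [0, 0, 2], "twist": 0}, {"translation": [0, 0, 2], "twist": 0}, {"translation": [0, 0, 2], "twist": 0}, {"translation": [0, 0, 2], "twist": 0}, {"translation": [0, 0, 0], "twist": 0}])

```text
time: 5.95
ee_pos: [0.4657, 0.0014, 0.0145]
eef_rot: [-0.499, 0.504, -0.501, 0.495]
ft_force: [-10.3, 0.7, 0.2]
width: 0.0521
```

```bash
python3 - <<'E'
from bench import *
from h import *
c2=camera("wrist");cv2.imwrite("pics/w6.png",c2["img"][:,:,::-1])
c2=camera("scene");crop(c2,240,160,360,250,6,"pics/c6.png")
E
```

```text
(no output)
```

View pics/w6.png

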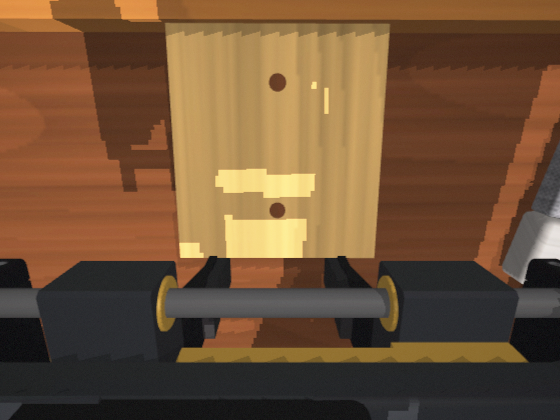

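View pics/c6.png

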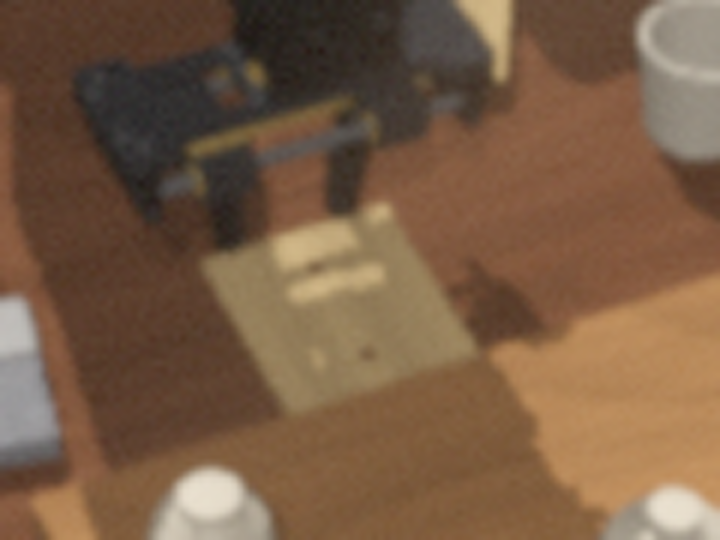

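The near rim has risen with the fingers and its apparent width is unchanged. The push force is steady at 10 N, so I'll follow the arc.

Emit:
jog_arm(commands=[{"translation": [0, 0, 2], "twist": 0}, {"translation": [0, 0, 2], "twist": 0}, {"translation": [0, 0, 2], "twist": 0}, {"translation": [1, 0, 2], "twist": 0}, {"translation": [0, 0, 2], "twist": 0}, {"translation": [1, 0, 2], "twist": 0}, {"translation": [1, 0, 2], "twist": 0}, {"translation": [1, 0, 2], "twist": 0}, {"translation": [0, 0, 0], "twist": 0}])

```text
time: 6.95
ee_pos: [0.4683, 0.0014, 0.03]
eef_rot: [-0.5, 0.505, -0.501, 0.495]
ft_force: [-15.2, 0.6, 3.7]
width: 0.0524
```

Emit:
jog_arm(commands=[{"translation": [0, 0, 2], "twist": 0}, {"translation": [0, 0, 2], "twist": 0}, {"translation": [1, 0, 2], "twist": 0}, {"translation": [1, 0, 2], "twist": 0}, {"translation": [1, 0, 2], "twist": 0}, {"translation": [0, 0, 0], "twist": 0}])

```text
time: 7.55
ee_pos: [0.4711, 0.0014, 0.04]
eef_rot: [-0.5, 0.505, -0.501, 0.494]
ft_force: [-17.0, 0.9, 5.5]
width: 0.0523
```

```bash
python3 - <<'E'
from bench import *
from h import *
c2=camera("wrist");cv2.imwrite("pics/w7.png",c2["img"][:,:,::-1])
c2=camera("scene");crop(c2,240,160,360,250,6,"pics/c7.png")
E
```

```text
(no output)
```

View pics/w7.png

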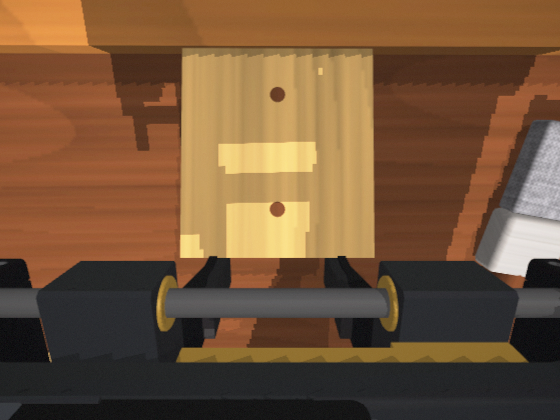

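View pics/c7.png

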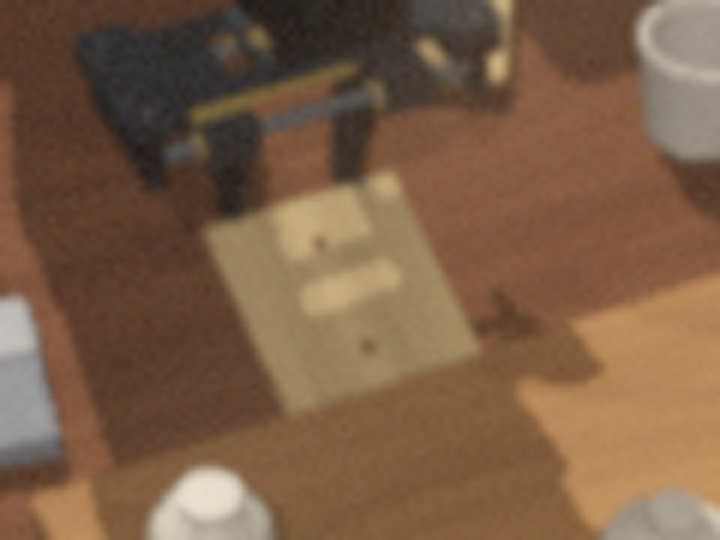

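```bash
cat > fit.py <<'E'
from h import *
from scipy.optimize import least_squares
# broad face corners NL NR FR FL pixel -> pitch fit (yaw free)
def fit(c,px,th0=.3,x0=.585,z0=.012):
    def corners(p):
        x,y,z,th,yaw=p  # far rim midpoint
        a=np.array([np.cos(th)*np.cos(yaw),np.cos(th)*np.sin(yaw),-np.sin(th)])
        b=np.array([-np.sin(yaw),np.cos(yaw),0])
        f=np.array([x,y,z]);return [f-.11*a+.05*b,f-.11*a-.05*b,f-.05*b,f+.05*b]
    r=least_squares(lambda p:np.concatenate([proj(c,q) for q in corners(p)])-np.array(px,float).ravel(),[x0,0,z0,th0,0])
    return r.x,np.abs(r.fun).max(),np.array(corners(r.x))
E
python3 - <<'E'
from bench import *
from fit import *
c=camera("wrist")
p,e,k=fit(c,[(180,258),(375,258),(374,49),(182,49)])
print(p.round(4),np.degrees(p[3]),e);print(k.round(4),read_state()["ee_pos"])
E
```

```text
[ 5.859e-01 -3.000e-04  1.610e-02  3.320e-01 -1.250e-02] 19.023288759212285 1.0831442592387361
[[ 0.4825  0.051   0.0519]
 [ 0.4813 -0.049   0.0519]
 [ 0.5852 -0.0503  0.0161]
 [ 0.5865  0.0497  0.0161]] [0.47101607 0.0013625  0.03984476]
```

The fit gives a tilt of 19° with the near rim at 52 mm and the far rim held at the board edge. Continuing along the arc.

Emit:
jog_arm(commands=[{"translation": [1, 0, 2], "twist": 0}, {"translation": [1, 0, 2], "twist": 0}, {"translation": [1, 0, 2], "twist": 0}, {"translation": [1, 0, 2], "twist": 0}, {"translation": [1, 0, 2], "twist": 0}, {"translation": [1, 0, 2], "twist": 0}, {"translation": [1, 0, 2], "twist": 0}, {"translation": [0, 0, 0], "twist": 0}])

```text
time: 8.5
ee_pos: [0.4764, 0.0013, 0.0536]
eef_rot: [-0.501, 0.506, -0.5, 0.493]
ft_force: [-25.3, -0.4, 10.7]
width: 0.0523
```

```bash
python3 - <<'E'
from bench import *
from h import *
c2=camera("wrist");cv2.imwrite("pics/w8.png",c2["img"][:,:,::-1])
E
```

```text
(no output)
```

View pics/w8.png

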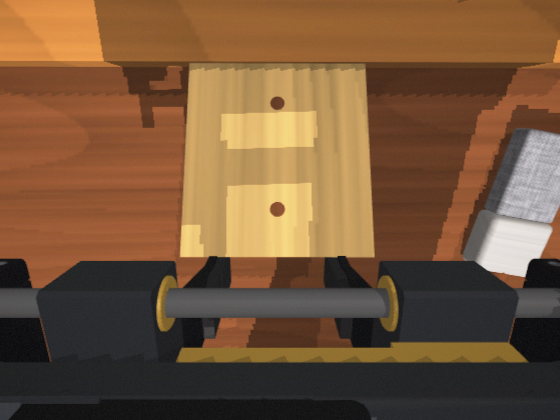

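Tilt is increasing (about 27°), and the force is rising a little, so I'll ease the x press slightly.

Emit:
jog_arm(commands=[{"translation": [0, 0, 2], "twist": 0}, {"translation": [1, 0, 2], "twist": 0}, {"translation": [1, 0, 2], "twist": 0}, {"translation": [1, 0, 2], "twist": 0}, {"translation": [1, 0, 2], "twist": 0}, {"translation": [0, 0, 0], "twist": 0}])

```text
time: 9.15
ee_pos: [0.4846, 0.0014, 0.0651]
eef_rot: [-0.499, 0.504, -0.502, 0.496]
ft_force: [-12.1, -0.2, 8.1]
width: 0.0521
```

```bash
python3 - <<'E'
from bench import *
from h import *
c2=camera("wrist");cv2.imwrite("pics/w9.png",c2["img"][:,:,::-1])
c2=camera("scene");crop(c2,240,160,360,250,6,"pics/c9.png")
E
```

```text
(no output)
```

View pics/w9.png

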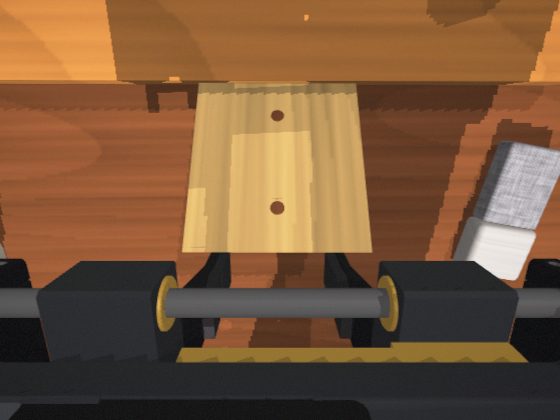

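View pics/c9.png

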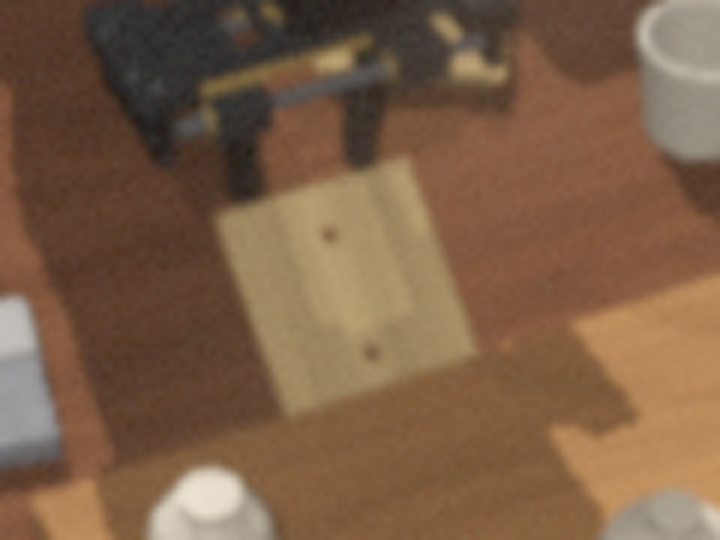

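```bash
python3 - <<'E'
from bench import *
from fit import *
c=camera("wrist")
p,e,k=fit(c,[(182,252),(372,252),(357,84),(199,84)])
print(p.round(4),np.degrees(p[3]),e);print(k.round(4),read_state()["ee_pos"],read_state()["ft_force"])
E
```

```text
[ 5.855e-01 -1.000e-04  7.800e-03  6.330e-01 -1.450e-02] 36.27033604328575 1.3196624023748882
[[ 0.4976  0.0511  0.0728]
 [ 0.4961 -0.0488  0.0728]
 [ 0.5848 -0.0501  0.0078]
 [ 0.5863  0.0499  0.0078]] [0.48444487 0.00139524 0.06499557] [-11.84476483  -0.41218873   6.62236916]
```

Emit:
jog_arm(commands=[{"translation": [2, 0, 2], "twist": 0}, {"translation": [2, 0, 2], "twist": 0}, {"translation": [2, 0, 3], "twist": 0}, {"translation": [2, 0, 2], "twist": 0}, {"translation": [2, 0, 2], "twist": 0}, {"translation": [0, 0, 0], "twist": 0}])

```text
time: 9.9
ee_pos: [0.4958, 0.0014, 0.0767]
eef_rot: [-0.498, 0.503, -0.502, 0.496]
ft_force: [-9.1, -0.8, 9.4]
width: 0.0526
```

```bash
python3 - <<'E'
from bench import *
from h import *
c2=camera("wrist");cv2.imwrite("pics/w10.png",c2["img"][:,:,::-1])
E
```

```text
(no output)
```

View pics/w10.png

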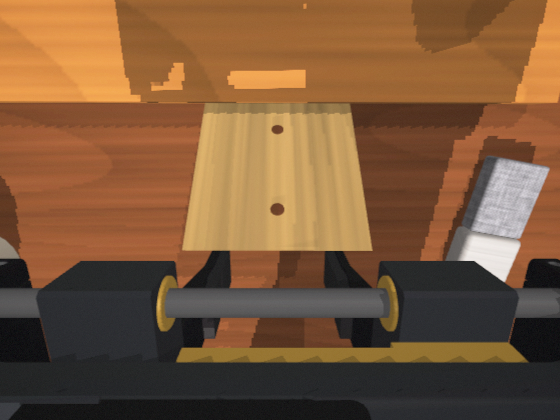

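Emit:
jog_arm(commands=[{"translation": [2, 0, 2], "twist": 0}, {"translation": [3, 0, 2], "twist": 0}, {"translation": [3, 0, 2], "twist": 0}, {"translation": [3, 0, 2], "twist": 0}, {"translation": [2, 0, 1], "twist": 0}, {"translation": [0, 0, 0], "twist": 0}])

```text
time: 10.55
ee_pos: [0.5096, 0.0014, 0.0863]
eef_rot: [-0.498, 0.503, -0.503, 0.497]
ft_force: [-7.7, -0.5, 11.9]
width: 0.0524
```

```bash
python3 - <<'E'
from bench import *
from h import *
c2=camera("wrist");cv2.imwrite("pics/w11.png",c2["img"][:,:,::-1])
c2=camera("scene");crop(c2,240,160,360,250,6,"pics/c11.png")
E
```

```text
(no output)
```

View pics/w11.png

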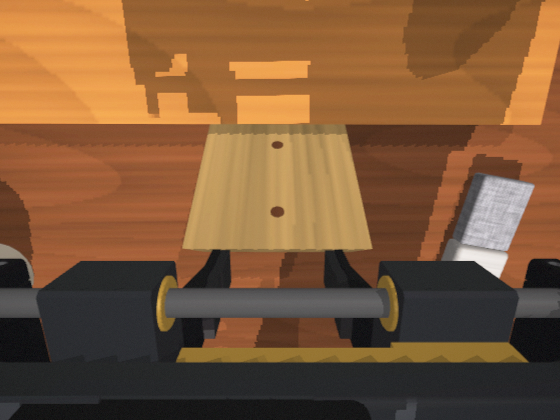

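View pics/c11.png

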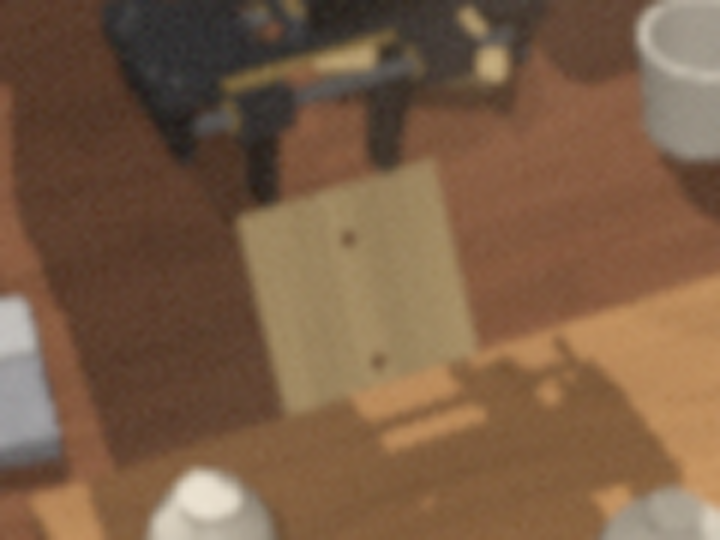

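The tilt is about 53°. The tool force has turned too far downward, so I'll give the next stretch more lift.

Emit:
jog_arm(commands=[{"translation": [2, 0, 2], "twist": 0}, {"translation": [3, 0, 2], "twist": 0}, {"translation": [3, 0, 2], "twist": 0}, {"translation": [3, 0, 2], "twist": 0}, {"translation": [0, 0, 0], "twist": 0}])

```text
time: 11.15
ee_pos: [0.5215, 0.0015, 0.0938]
eef_rot: [0.497, -0.503, 0.503, -0.497]
ft_force: [-0.8, -0.4, -0.7]
width: 0.0523
```

```bash
python3 - <<'E'
from bench import *
from h import *
c2=camera("wrist");cv2.imwrite("pics/w12.png",c2["img"][:,:,::-1])
c2=camera("scene");crop(c2,240,160,360,250,6,"pics/c12.png")
E
```

```text
(no output)
```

View pics/w12.png

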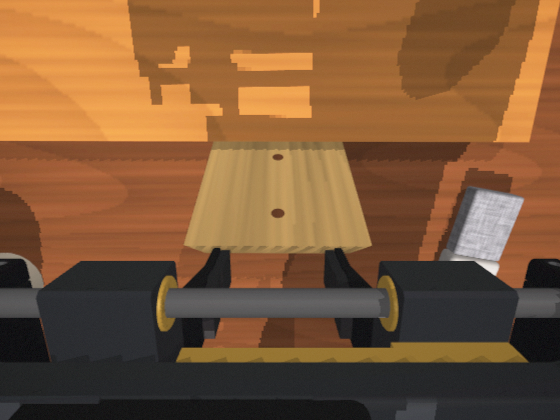

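View pics/c12.png

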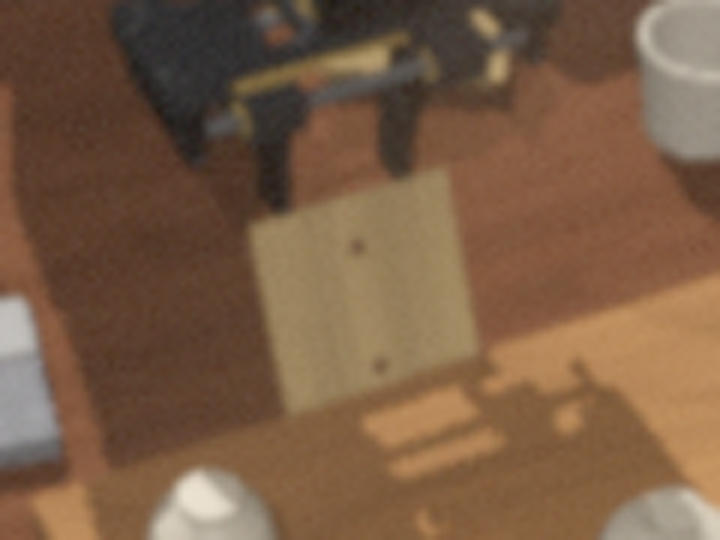

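```bash
python3 - <<'E'
from bench import *
from fit import *
c=camera("wrist")
p,e,k=fit(c,[(188,245),(369,245),(344,142),(212,142)],1.0)
print(p.round(4),np.degrees(p[3]),e);print(k.round(4),read_state()["ee_pos"],read_state()["ft_force"])
E
```

```text
[ 5.8360e-01  2.0000e-04 -4.0000e-03  1.1064e+00 -1.0600e-02] 63.39374504706077 3.4034687787780626
[[ 0.5348  0.0507  0.0943]
 [ 0.5338 -0.0493  0.0943]
 [ 0.583  -0.0498 -0.004 ]
 [ 0.5841  0.0502 -0.004 ]] [0.52075595 0.0015346  0.09342181] [ 0.6995419  -0.32694823  0.41874779]
```

It's at about 62°, with its far side face flat on the bench and the tips on the near (upper) side face. Continuing with a press along that face's normal.

Emit:
jog_arm(commands=[{"translation": [3, 0, 0], "twist": 0}, {"translation": [2, 0, 1], "twist": 0}, {"translation": [3, 0, 1], "twist": 0}, {"translation": [3, 0, 1], "twist": 0}, {"translation": [3, 0, 1], "twist": 0}, {"translation": [0, 0, 0], "twist": 0}])

```text
time: 11.9
ee_pos: [0.5357, 0.0014, 0.099]
eef_rot: [0.497, -0.502, 0.503, -0.497]
ft_force: [-6.6, -1.8, 15.4]
width: 0.0523
```

Emit:
jog_arm(commands=[{"translation": [3, 0, 2], "twist": 0}, {"translation": [3, 0, 2], "twist": 0}, {"translation": [3, 0, 1], "twist": 0}, {"translation": [0, 0, 0], "twist": 0}])

```text
time: 12.3
ee_pos: [0.5443, 0.0014, 0.1027]
eef_rot: [0.497, -0.503, 0.503, -0.497]
ft_force: [-0.6, -0.9, 3.4]
width: 0.0521
```

```bash
python3 - <<'E'
from bench import *
from h import *
c2=camera("wrist");cv2.imwrite("pics/w13.png",c2["img"][:,:,::-1])
c2=camera("scene");crop(c2,240,160,360,250,6,"pics/c13.png")
E
```

```text
(no output)
```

View pics/w13.png

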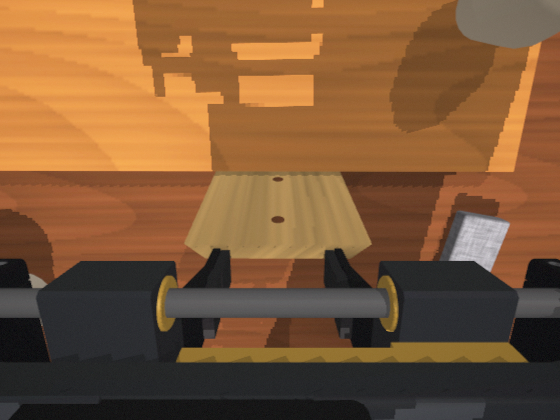

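View pics/c13.png

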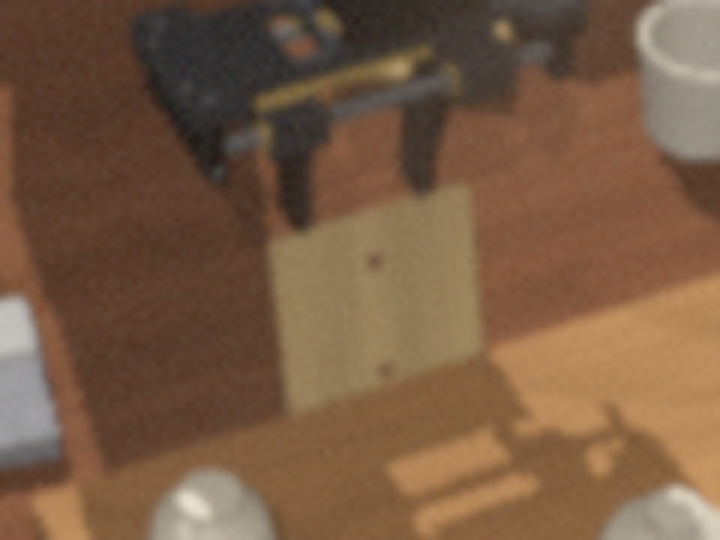

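It's at about 75° and held steady. Continuing.

Emit:
jog_arm(commands=[{"translation": [3, 0, 1], "twist": 0}, {"translation": [3, 0, 0], "twist": 0}, {"translation": [3, 0, 1], "twist": 0}, {"translation": [3, 0, 1], "twist": 0}, {"translation": [0, 0, 0], "twist": 0}])

```text
time: 12.9
ee_pos: [0.5563, 0.0014, 0.1056]
eef_rot: [0.497, -0.503, 0.503, -0.497]
ft_force: [-0.5, -0.6, 3.7]
width: 0.0522
```

Emit:
jog_arm(commands=[{"translation": [3, 0, 0], "twist": 0}, {"translation": [3, 0, 1], "twist": 0}, {"translation": [3, 0, 0], "twist": 0}, {"translation": [0, 0, 0], "twist": 0}])

```text
time: 13.3
ee_pos: [0.5653, 0.0014, 0.1066]
eef_rot: [0.497, -0.503, 0.503, -0.497]
ft_force: [0.3, -1.1, 5.8]
width: 0.052
```

```bash
python3 - <<'E'
from bench import *
from h import *
c2=camera("wrist");cv2.imwrite("pics/w14.png",c2["img"][:,:,::-1])
c2=camera("scene");crop(c2,240,160,360,250,6,"pics/c14.png")
E
```

```text
(no output)
```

View pics/w14.png

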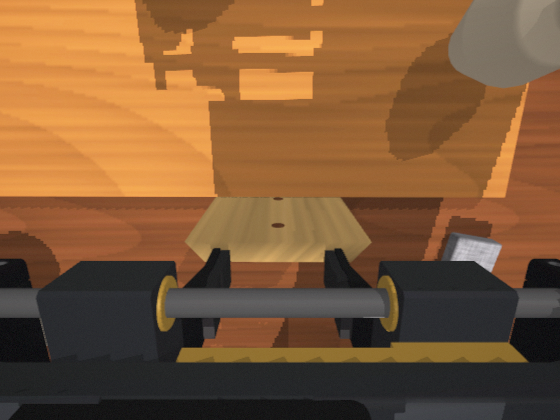

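View pics/c14.png

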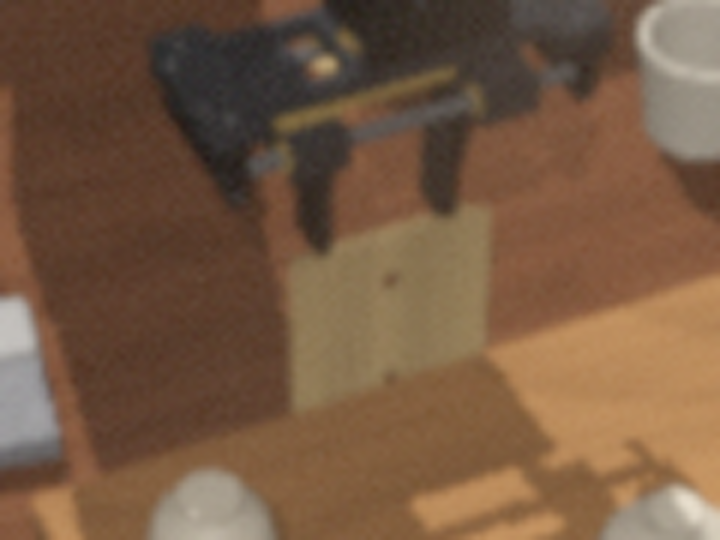

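Emit:
jog_arm(commands=[{"translation": [3, 0, 0], "twist": 0}, {"translation": [3, 0, 0], "twist": 0}, {"translation": [3, 0, 0], "twist": 0}, {"translation": [0, 0, 0], "twist": 0}])

```text
time: 13.8
ee_pos: [0.5744, 0.0013, 0.107]
eef_rot: [0.497, -0.503, 0.503, -0.497]
ft_force: [-0.5, -1.9, 7.1]
width: 0.0522
```

```bash
python3 - <<'E'
from bench import *
from h import *
c2=camera("wrist");cv2.imwrite("pics/w15.png",c2["img"][:,:,::-1])
c2=camera("scene");crop(c2,240,160,360,250,6,"pics/c15.png")
E
```

```text
(no output)
```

View pics/w15.png

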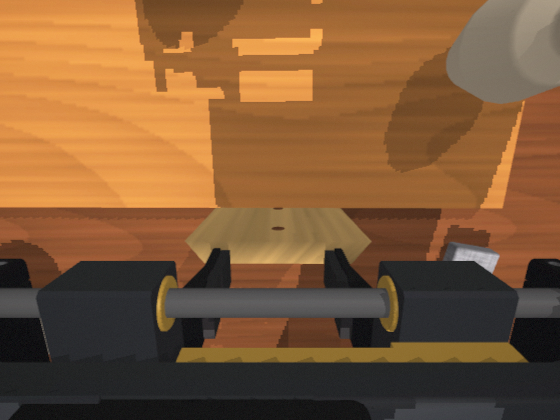

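View pics/c15.png

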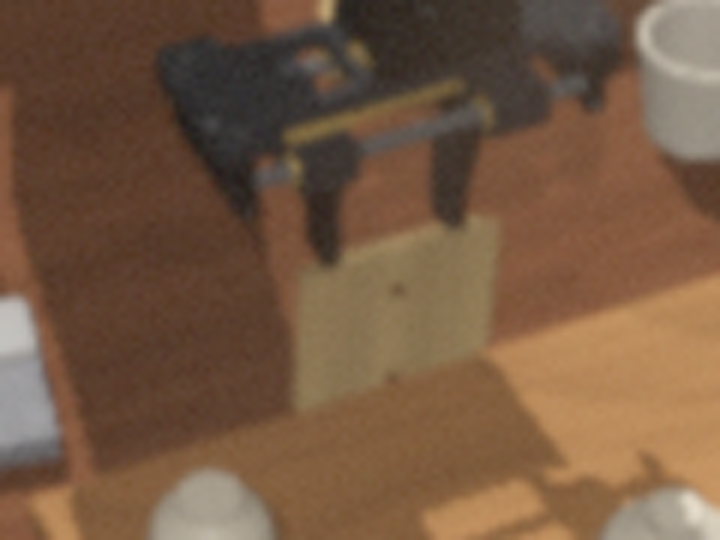

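Emit:
jog_arm(commands=[{"translation": [3, 0, 0], "twist": 0}, {"translation": [3, 0, 0], "twist": 0}, {"translation": [3, 0, 0], "twist": 0}, {"translation": [0, 0, 0], "twist": 0}])

```text
time: 14.3
ee_pos: [0.5831, 0.0016, 0.1065]
eef_rot: [0.497, -0.503, 0.503, -0.497]
ft_force: [0.3, -1.3, 4.2]
width: 0.0524
```

```bash
python3 - <<'E'
from bench import *
from h import *
c2=camera("wrist");cv2.imwrite("pics/w16.png",c2["img"][:,:,::-1])
c2=camera("scene");crop(c2,240,160,360,250,6,"pics/c16.png")
E
```

```text
(no output)
```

View pics/w16.png

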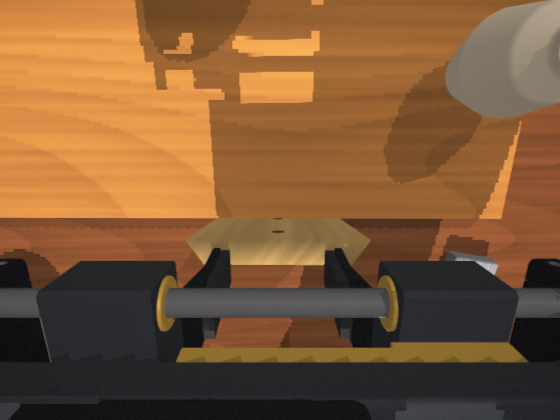

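View pics/c16.png

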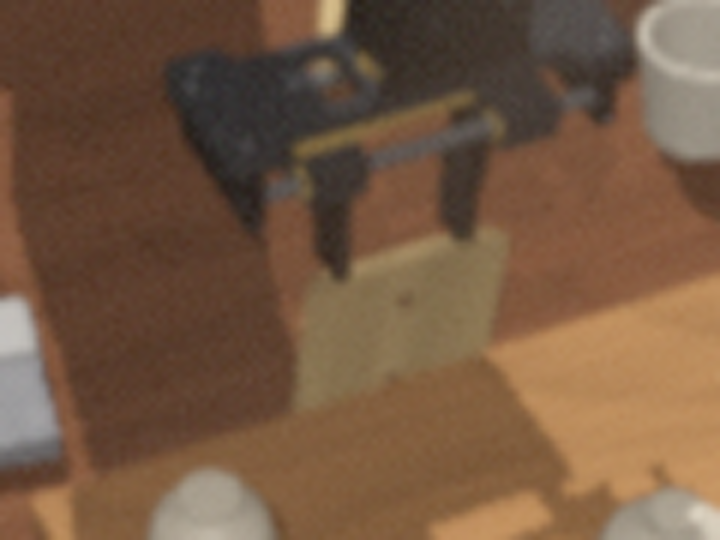

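Emit:
jog_arm(commands=[{"translation": [4, 0, 0], "twist": 0}, {"translation": [4, 0, 0], "twist": 0}, {"translation": [4, 0, 0], "twist": 0}, {"translation": [0, 0, 0], "twist": 0}])

```text
time: 14.8
ee_pos: [0.5951, 0.0017, 0.1062]
eef_rot: [-0.497, 0.503, -0.503, 0.497]
ft_force: [0.0, 0.5, -0.0]
width: 0.0523
```

```bash
python3 - <<'E'
from bench import *
from h import *
c2=camera("wrist");cv2.imwrite("pics/w17.png",c2["img"][:,:,::-1])
c2=camera("scene");crop(c2,240,160,360,250,6,"pics/c17.png")
E
```

```text
(no output)
```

View pics/w17.png

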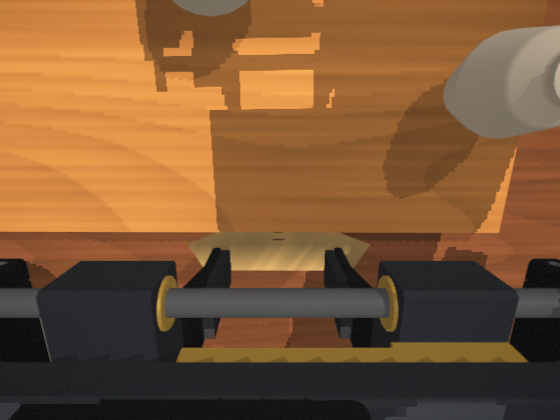

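View pics/c17.png

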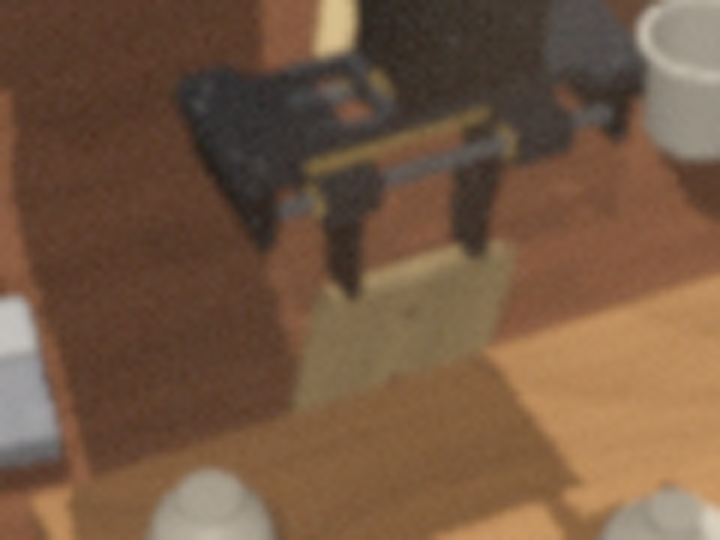

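Emit:
jog_arm(commands=[{"translation": [4, 0, -1], "twist": 0}, {"translation": [4, 0, 0], "twist": 0}, {"translation": [4, 0, -1], "twist": 0}, {"translation": [0, 0, 0], "twist": 0}])

```text
time: 15.3
ee_pos: [0.6073, 0.0015, 0.1044]
eef_rot: [-0.497, 0.503, -0.503, 0.497]
ft_force: [-0.6, 0.9, -0.4]
width: 0.052
```

```bash
python3 - <<'E'
from bench import *
from h import *
c2=camera("wrist");cv2.imwrite("pics/w18.png",c2["img"][:,:,::-1])
c2=camera("scene");crop(c2,240,160,360,250,6,"pics/c18.png")
E
```

```text
(no output)
```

View pics/w18.png

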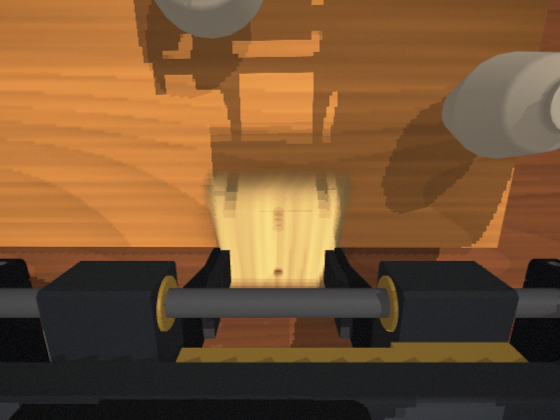

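View pics/c18.png

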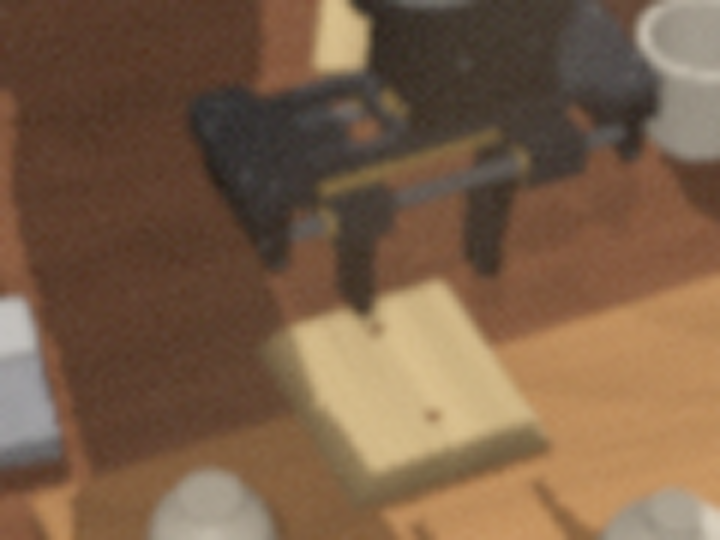

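It fell broad face down on the board. I'll back off and look.

Emit:
jog_arm(commands=[{"translation": [0, 0, 10], "twist": 0}, {"translation": [-20, 0, 10], "twist": 0}, {"translation": [-25, 0, 0], "twist": 0}, {"translation": [-25, 0, 0], "twist": 0}, {"translation": [-20, 0, 0], "twist": 0}, {"translation": [0, 0, 0], "twist": 0}])

```text
time: 16.0
ee_pos: [0.5152, 0.0013, 0.1254]
eef_rot: [0.498, -0.502, 0.503, -0.497]
ft_force: [0.9, -0.0, 0.3]
width: 0.0522
```

```bash
python3 - <<'E'
from bench import *
from h import *
c2=camera("wrist");cv2.imwrite("pics/w19.png",c2["img"][:,:,::-1])
c2=camera("scene");crop(c2,240,160,360,250,6,"pics/c19.png")
E
```

```text
(no output)
```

View pics/w19.png

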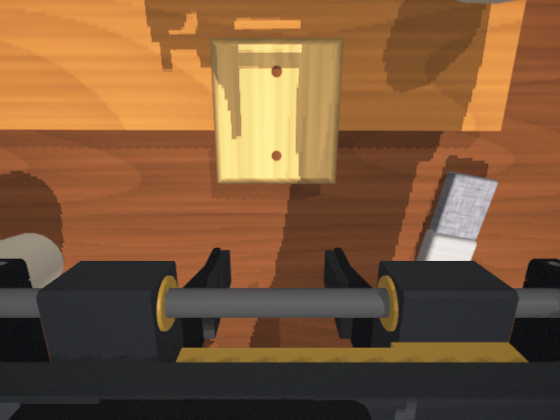

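View pics/c19.png

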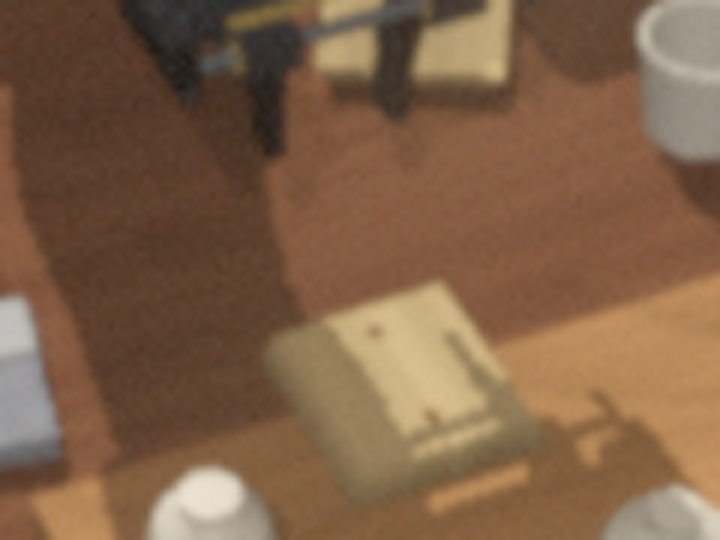

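```bash
python3 - <<'E'
from bench import *
from h import *
c=camera("wrist")
for p in [(219,184),(337,184),(343,40),(211,40),(277,130)]: print(p,ray(c,*p,.022).round(4))
E
```

```text
(219, 184) [0.5452 0.0501 0.022 ]
(337, 184) [ 0.544  -0.0499  0.022 ]
(343, 40) [ 0.6537 -0.0499  0.022 ]
(211, 40) [0.6548 0.0492 0.022 ]
(277, 130) [5.889e-01 4.000e-04 2.200e-02]
```

Emit:
jog_arm(commands=[{"translation": [0, 0, -30], "twist": 0}, {"translation": [0, 0, -30], "twist": 0}, {"translation": [0, 0, -25], "twist": 0}, {"translation": [0, 0, -14], "twist": 0}, {"translation": [0, 0, 0], "twist": 0}])

```text
time: 16.65
ee_pos: [0.5162, 0.0017, 0.0241]
eef_rot: [-0.498, 0.504, -0.502, 0.497]
ft_force: [-0.1, -0.3, -0.3]
width: 0.0521
```

Emit:
jog_arm(commands=[{"translation": [4, 0, 3], "twist": 0}, {"translation": [5, 0, 0], "twist": 0}, {"translation": [5, 0, 0], "twist": 0}, {"translation": [4, 0, 0], "twist": 0}, {"translation": [4, 0, 0], "twist": 0}, {"translation": [4, 0, 0], "twist": 0}, {"translation": [4, 0, 0], "twist": 0}, {"translation": [4, 0, 0], "twist": 0}, {"translation": [4, 0, 0], "twist": 0}, {"translation": [4, 0, 0], "twist": 0}, {"translation": [4, 0, 0], "twist": 0}, {"translation": [4, 0, 0], "twist": 0}, {"translation": [4, 0, 0], "twist": 0}, {"translation": [0, 0, 0], "twist": 0}])

```text
time: 18.05
ee_pos: [0.5716, 0.0016, 0.0289]
eef_rot: [0.497, -0.503, 0.503, -0.497]
ft_force: [-2.4, 0.7, 3.7]
width: 0.0526
```

```bash
python3 - <<'E'
from bench import *
from h import *
c2=camera("wrist");cv2.imwrite("pics/w20.png",c2["img"][:,:,::-1])
c2=camera("scene");crop(c2,240,160,360,250,6,"pics/c20.png")
E
```

```text
(no output)
```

View pics/w20.png

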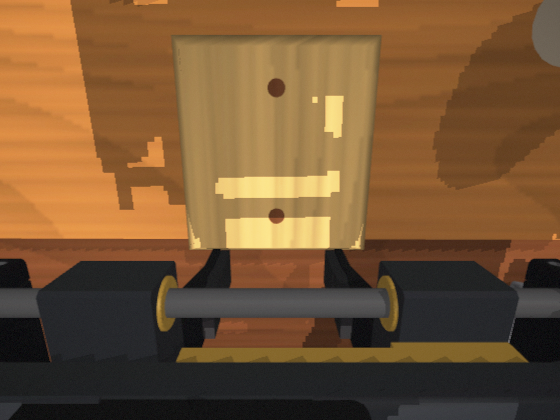

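View pics/c20.png

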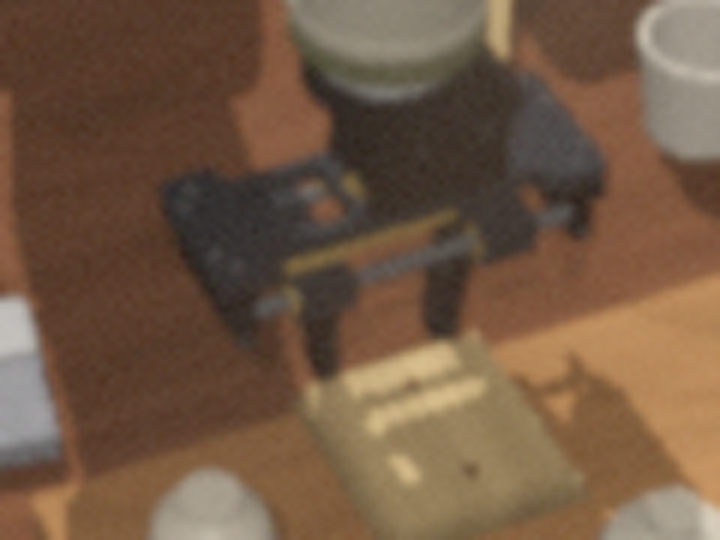

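```bash
python3 - <<'E'
from bench import *
from h import *
c=camera("wrist")
for p in [(381,36),(173,36),(190,249),(364,249),(100,239),(480,239)]: print(p,ray(c,*p,.022).round(4))
print(read_state()["ee_pos"])
E
```

```text
(381, 36) [ 0.688  -0.0492  0.022 ]
(173, 36) [0.6891 0.0499 0.022 ]
(190, 249) [0.5799 0.0514 0.022 ]
(364, 249) [ 0.5788 -0.0483  0.022 ]
(100, 239) [0.5866 0.102  0.022 ]
(480, 239) [ 0.5842 -0.1136  0.022 ]
[0.57107319 0.00155214 0.02855394]
```

Near rim is at 0.579 and the board edge at about 0.586, so I'll push another 18 mm.

Emit:
jog_arm(commands=[{"translation": [3, 0, -1], "twist": 0}, {"translation": [3, 0, 0], "twist": 0}, {"translation": [3, 0, 0], "twist": 0}, {"translation": [3, 0, 0], "twist": 0}, {"translation": [3, 0, 0], "twist": 0}, {"translation": [2, 0, 0], "twist": 0}, {"translation": [1, 0, 0], "twist": 0}, {"translation": [0, 0, 0], "twist": 0}])

```text
time: 19.0
ee_pos: [0.589, 0.0016, 0.028]
eef_rot: [0.497, -0.503, 0.503, -0.497]
ft_force: [-4.3, -0.3, 7.9]
width: 0.0523
```

Emit:
jog_arm(commands=[{"translation": [-5, 0, 0], "twist": 0}, {"translation": [-15, 0, 10], "twist": 0}, {"translation": [-30, 0, 30], "twist": 0}, {"translation": [-30, 0, 40], "twist": 0}, {"translation": [-20, 0, 40], "twist": 0}, {"translation": [0, 0, 20], "twist": 0}, {"translation": [0, 0, 0], "twist": 0}])

```text
time: 19.7
ee_pos: [0.4902, 0.0011, 0.1704]
eef_rot: [0.496, -0.501, 0.505, -0.498]
ft_force: [0.1, 0.1, -0.8]
width: 0.0521
```

```bash
python3 - <<'E'
from bench import *
from h import *
c2=camera("wrist");cv2.imwrite("pics/w21.png",c2["img"][:,:,::-1])
c2=camera("scene");crop(c2,200,120,440,300,3,"pics/c21.png")
c2=camera("top");crop(c2,150,90,350,240,4,"pics/t21.png")
E
```

```text
(no output)
```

View pics/w21.png

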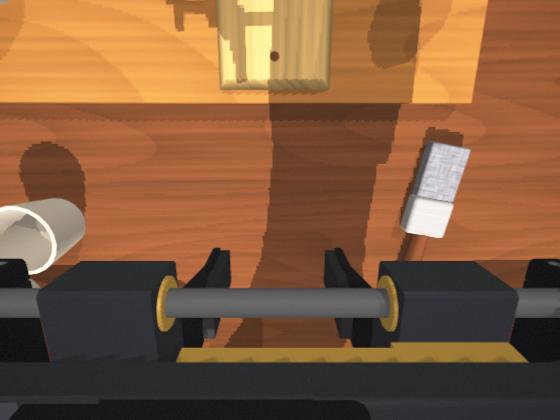

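View pics/c21.png

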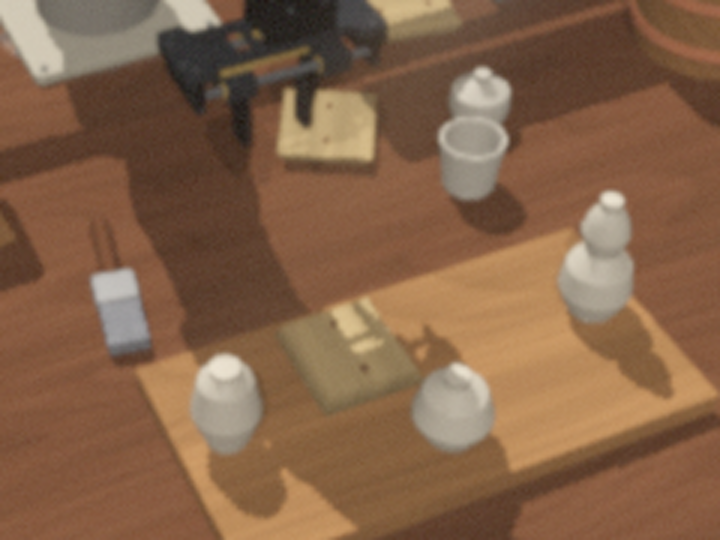

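View pics/t21.png

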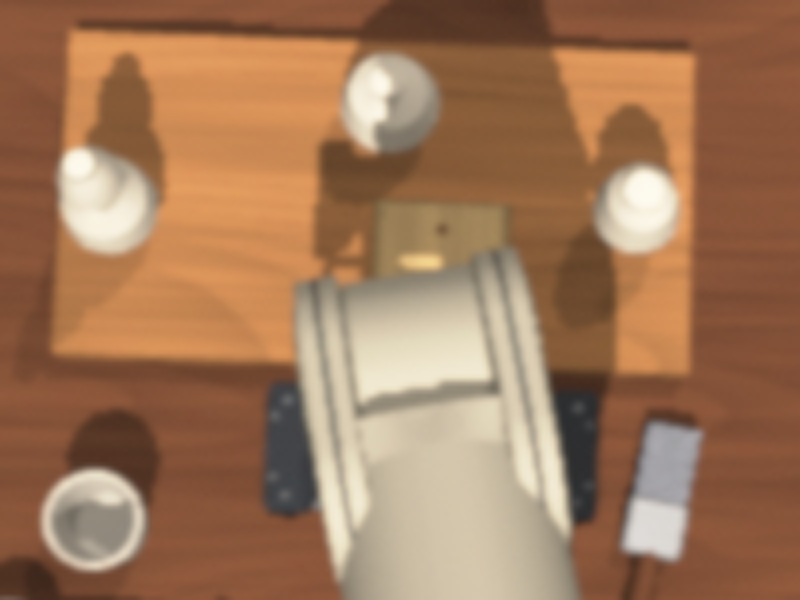

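```bash
python3 - <<'E'
from bench import *
from h import *
c=camera("wrist")
for p in [(220,90),(329,90),(160,102),(400,102)]: print(p,ray(c,*p,.022).round(4))
print(read_state()["time"]); print(close_job())
E
```

```text
(220, 90) [0.5941 0.0516 0.022 ]
(329, 90) [ 0.593  -0.0467  0.022 ]
(160, 102) [0.5845 0.1069 0.022 ]
(400, 102) [ 0.582  -0.1117  0.022 ]
19.9
the job is handed in; nothing more can be done
None
```

The mould is turned over and lies broad face down, fully on the board. I handed the job in at about 20 s; it returned no verdict.

- **How it was done:** I pushed the mould square against the board's front edge with two part-open fingertips, at about 10–25 N. Friction then raised the near rim, and I followed its arc through about 60–90° until it fell over. Two pushes then moved it fully onto the board. It was never pinched or lifted.
- **Last checks:** The near rim lies about 10 mm inside the board's front edge. By the known size, the far rim should be at x ≈ 0.704 m, clear of the squat vase, whose front I put at about 0.725 m. The pots and brush looked unmoved against the first pictures, and the gripper was clear and touching nothing.
- **Checks that were weaker:**
  - I did not measure the tilt directly near 90°. I took it from the picture fits and the tip positions.
  - My readings of the board edge ranged from 0.582 to 0.589 m. Even the worst of these leaves the mould fully on the board.
  - The last push ran with the tips at about 28 mm rather than the planned 26 mm, with no visible effect.

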